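# Fit the pinch-type lens cap onto the tilted bench camera

### The arm

A 6-joint arm with a two-finger parallel gripper is mounted at the origin on a cart in front of the work surface, level with it; the furniture and walls round the work are solid. World frame = base frame: x ahead of the robot, y to its left, z up, the work surface at z = 0. Lengths are in m, angles in degrees, forces in N, time in s.
With the tool pointing down it reaches from about 0.4 to 0.825 m from the base axis. Payload 7 kg.
Tool frame: the origin (TCP) lies at the centre of the arm's flange, where the gripper is bolted on; the fingertips stand 178 mm ahead of it and the grasp point (between the pads) lies 159 mm ahead of it (ctrl.hold_point_z is the distance from the TCP to the grasp point, in m); z points along the fingers, y is the line along which they close (so a half turn about z gives the same grasp; the last joint's range is limited). The gripper opens to 88 mm and grips with 3 to 60 N. Pads are 19 mm wide; open, the fingers measure 130 mm over their backs; the gripper's body (78 mm by 193 mm) begins 47 mm behind the grasp point.
Start: joints at [-49.612, 20.546, 0.682, 0, -70.136, -16.507], TCP at [0.273, -0.617, 0.405] pointing down, gripper open.
Joint ranges: [-176.03, 176.03], [-82.01, 121.73], [-58.28, 71.71], [-173.87, 95.51], [-174.79, -0.11], [-173.66, 173.66]. Speed limits (degrees/s): [136.94, 136.94, 172.46, 180, 180, 180].

### API

Orientations are given as [roll, pitch, yaw] about the fixed x, y, z axes, in that order (R = Rz(yaw) Ry(pitch) Rx(roll)).
In Python, from plant import ctrl gives the robot as it stands.
- The arm moves only by the shell command python3 -m inch 'ROWS'. ROWS is JSON, one flat list of numbers, 7 for each row, row after row: the closure, from 0 (fully open) to 1 (shut), then the shift along the tool's x, y, z in mm, then the turn, a rotation vector about the tool's x, y, z in degrees. In form: [hand, x, y, z, wx, wy, wz, hand, x, y, z, wx, wy, wz, ...]. A call has 1 to 5 rows; each row is the pose to reach, as a shift and turn from the pose commanded when the call began, along the tool's axes at that moment; what a row does not reach only later rows make up. A row lasts 1/10 s, in which the tool goes at most 50 mm and 8.59 degrees, less where a joint would pass 70% of its speed; a pose out of reach is approached as far as the arm can. A call with a gripper value outside its range is refused whole. The fingers move at their own pace and stop on an object; the grip force is fixed at half the most. Time passes only in rows, so rows that repeat a pose let the fingers close. It gives the time, the measured TCP pose, the force, the opening and the grip force at its end, in the units of the state.
- ctrl.get_obs(): the state, without advancing time (a new reading comes with each control period).
- ctrl.snapshot(name): name is "scene" or "top"; returns a dict with "frame" (400x640x3 uint8, red, green, blue), "K" (3x3 intrinsics, pixels), "R" (3x3) and "t" (3): a world point X has camera coordinates R X + t. Camera axes: x right, y down, z forward; pixel columns grow to the right and rows downward; lengths in m; the calibration is good to about 2 mm. A picture is of the moment at which its call begins. There is no depth.
- ctrl.close_job(): hands the job in; it is judged then, once.
Trained networks look in a picture, given as the dict that the camera call returned (one of the last four; its "shot" number tells which), for a name from the list of things; names that differ only in an ending like _2 or _b are one class to them, and where a whole thing is asked for, a point or a joint stands for the part that bears it (a point fixed in the world has none). Each returns a list of dicts, best first, with "p" (0 to 1); they miss things now and then, are a little off and sometimes report something else, mostly with a low value. They report only what shows in the picture. A call takes as long as a camera call.
- ctrl.recognise(picture, thing): "location" ([x, y, z] in m, in world coordinates, good to about 4 mm: the middle of the surface that is visible of it).
- ctrl.trace(picture, thing): "pixels" (400x640 bool, what is visible of it).
- ctrl.mark_of(picture, thing): "location" ([x, y, z] in m, in world coordinates, good to about 4 mm: a listed point, or the origin of a listed thing).
The state is a dict: "clock": time; "joint_pos": joint angles; "qvel": joint speeds; "tau": joint torques, N m; "tool_pos": TCP position; "orientation": TCP orientation; "force": force on the tool from outside, world axes, zero at the start; "moment": the same for the moment, N m; "opening": finger opening in m; "gripper_force": force on a finger pad.
Only numpy, scipy, OpenCV 4.12 (cv2) and the standard library are available. Lean on these libraries where they do the work, as an engineer would, in place of code of your own. Each camera call takes 0.05 s, during which the arm holds its last target. There are 200 camera calls.

### The job

Put the lens cap on the bench camera: pinch the cap's two orange tabs together, lift it so, set it square on the tilted lens with the tabs still pinched, press it gently until its flange seats on the rim, and let go so that both tabs spring out behind the rim's inner lip. How far the lens tube is drawn out differs from time to time, so feel for the rim and never ram it; leave the crucible, the bottle and the brass puck where they stand.

Things in the scene. Friction and masses are not known exactly. Their poses are not given: they have to be found in the camera images.
- cap: round grey lens cap, 55 to 90 g, at first lying face up on the worktop. Origin: centre of the underside of its flange (11 mm above the worktop as it lies); z points out of its face. Flange 76 mm across, z 0 to 3 mm. Below it a round plug, 54 mm across with a chamfered end, reaches to z -11 mm. The cap may be fitted at any angle about its axis
- cap_grip (a point): point midway between the cap's two orange finger tabs, 16 mm above the cap's origin; axes as the cap. The tabs face each other along x (tab_a at +x): upright plates 22 mm wide (along y), 5 mm thick, from the flange (z 3 mm of the cap) up to z 29 mm. Outer faces 54 mm apart when free, 34 mm when fully pinched. Pinch them to the stops, with 20 N or more, to hold the cap
- cap_catch (a point): centre of the cap's two catches, 8 mm below the cap's origin; axes as the cap. Under the flange each tab carries a catch 12 mm wide, 4 mm thick (z -6 to -10 mm of the cap); its end is 37 mm from the centre when free, 27 mm when fully pinched
- tab_a (a joint): sprung tab at the cap's +x side: how far it is pushed in towards the centre, m. 0 = free, 0.010 = fully pinched (firm stop), about 0.003 with its catch sprung out into the lens rim's groove, about 0.007 if the catch is stuck on the lip. Spring 2 N outward when free, 7 N when fully in
- tab_b (a joint): sprung tab at the cap's -x side: how far it is pushed in towards the centre, m. 0 = free, 0.010 = fully pinched (firm stop), about 0.003 with its catch sprung out into the lens rim's groove, about 0.007 if the catch is stuck on the lip. Spring 2 N outward when free, 7 N when fully in
- camera: white box camera (54 x 58 x 68 mm) with a dark round lens, clamped in a fixed aluminium stand (base 100 x 84 mm). Origin: the tilt pivot, 62 mm above the worktop, on the lens axis. z: lens axis, out of the lens; it leans 0.37 to 0.55 rad from vertical, towards the robot or its left. y is level. The head does not yield; press it with less than 40 N
- lens_front (a point): point on the lens axis 100 mm from the camera's origin, fixed to the camera; axes as the camera. The lens ends in a black front ring, 78 mm across outside, on a tube drawn out by an unknown, clamped amount: its flat rim lies 0 to 14 mm beyond this point along z, which is not measured: feel for it
- lens_axis (a point): point on the lens axis 90 mm from the camera's origin; axes as the camera. Inside the front ring: a lip 4 mm thick at the rim with an opening 60 mm across, then a groove 69 mm across, from 4 to 15 mm behind the rim. The catches can spring out behind the lip when the cap's flange is within about 1.5 mm of the rim, all round
- crucible: small white porcelain crucible (open cup), 45 mm across, 34 mm high; origin at the centre of its underside. Bystander: leave it alone
- bottle: small brown dropper bottle with a white cap, 38 mm across, 70 mm high; origin at the centre of its underside. Bystander: leave it alone
- brass_puck: round brass test puck, 30 mm across, 18 mm high; origin at the centre of its underside. Bystander: leave it alone

How it is judged:
By the outcome, as a careful person would: the job done as asked, in the order asked, and still so for the second after the job is handed in, with the robot touching nothing.
It also fails if it takes over 42 s, if anything falls off the work surface, if the arm or the gripper's body presses on something with over 40 N, if the wrist force passes 120 N, or if a joint passes its speed limit or range.

## Working session

There is one attempt and no reset: what is moved stays moved. The work goes in short steps, Python scripts to look and compute and a shell command to move; the robot and the scene stay as the last step left them, time stands still between calls to the robot, and variables do not carry over. Pictures are saved under pics/ and viewed, at most 10 in all, crops included, and the job is handed in when it is done.

```bash
mkdir -p pics; ls; cat > h.py <<'E'
import numpy as np,cv2
from scipy.spatial.transform import Rotation as Ro
from plant import ctrl
def pose():
    o=ctrl.get_obs(); return np.array(o['tool_pos']),Ro.from_euler('xyz',o['orientation'],degrees=True).as_matrix(),o
def save(s,n): cv2.imwrite('pics/'+n,s['frame'][:,:,::-1])
def proj(s,X):
    c=np.asarray(s['R'])@np.asarray(X)+np.asarray(s['t']); p=np.asarray(s['K'])@c; return p[:2]/p[2]
def tri(views): # list of (snap,uv)
    A=[]
    for s,uv in views:
        P=np.asarray(s['K'])@np.c_[s['R'],s['t']]
        A+= [uv[0]*P[2]-P[0],uv[1]*P[2]-P[1]]
    v=np.linalg.svd(np.array(A))[2][-1]; return v[:3]/v[3]
E
python3 - <<'E'
from h import *
print(ctrl.get_obs())
a=ctrl.snapshot('scene');b=ctrl.snapshot('top')
cv2.imwrite('pics/a.png',np.vstack([a['frame'],b['frame']])[:,:,::-1][:, :]) if 0 else (save(a,'a.png'),save(b,'b.png'))
for n,s in(('scene',a),('top',b)):
  print(n,'campos',-np.array(s['R']).T@s['t'])
  for th in ['cap','cap_grip','cap_catch','tab_a','tab_b','camera','lens_front','lens_axis','crucible','bottle','brass_puck']:
    r=ctrl.mark_of(s,th)[:3] if th not in('tab_a','tab_b') else ctrl.recognise(s,th)[:3]
    print(th,[(np.round(q['location'],4).tolist(),round(q['p'],2)) for q in r])
E
```

```text
pics
{'clock': 0.0, 'joint_pos': array([-4.96119873e+01,  2.05912244e+01,  6.37186871e-01, -1.81164085e-02,
       -7.01357176e+01, -1.65070631e+01]), 'qvel': array([ 0.06257326, -0.02076319,  0.0058028 ,  0.03063954, -0.02771929,
        0.05194597]), 'tau': array([ 2.88853098e-04, -5.82727432e+01,  2.93063396e+01,  6.99750647e+00,
        7.05208411e-03, -1.69954874e-04]), 'tool_pos': array([ 0.27319731, -0.61705575,  0.40375706]), 'orientation': array([ 1.79909105e+02, -9.17572988e-03, -1.56125212e+02]), 'force': array([0.5769052 , 0.31847299, 0.68609453]), 'moment': array([-0.00433046,  0.01716505,  0.01432887]), 'gripper_force': 0.0, 'opening': 0.08770651985388876}
scene campos [0.2150955  0.68263252 0.90675071]
cap [([0.4554, 0.1695, 0.0071], 0.7), ([0.596, -0.0321, 0.1442], 0.41)]
cap_grip [([0.4533, 0.1764, 0.0272], 0.9)]
cap_catch [([0.4501, 0.1725, 0.0008], 0.76)]
tab_a [([0.4444, 0.3877, 0.0204], 0.63), ([0.4436, 0.1983, 0.0293], 0.49)]
tab_b [([0.4444, 0.3877, 0.0204], 0.63), ([0.4436, 0.1983, 0.0293], 0.49)]
camera [([0.6132, -0.0796, 0.064], 0.86)]
lens_front [([0.591, -0.0298, 0.1493], 0.92)]
lens_axis [([0.5947, -0.0336, 0.1412], 0.55)]
crucible [([0.4388, 0.3977, -0.0014], 0.94)]
bottle [([0.4352, -0.1798, -0.0025], 0.91)]
brass_puck [([0.4283, 0.024, -0.001], 0.73)]
top campos [0.42786083 0.0969477  1.15972842]
cap [([0.4516, 0.1762, 0.01], 0.83)]
cap_grip [([0.4521, 0.1695, 0.0284], 0.97)]
cap_catch [([0.4487, 0.1757, -0.0013], 0.83)]
tab_a [([0.4501, 0.1886, 0.0183], 0.41)]
tab_b [([0.4501, 0.1886, 0.0183], 0.41)]
camera [([0.6078, -0.0812, 0.065], 0.92)]
lens_front [([0.5947, -0.0285, 0.1454], 0.76)]
lens_axis [([0.5929, -0.0343, 0.1405], 0.89)]
crucible [([0.4398, 0.3951, 0.0018], 0.47)]
bottle [([0.433, -0.1826, -0.0029], 0.69)]
brass_puck [([0.4255, 0.022, -0.0], 0.62)]
```

View pics/a.png

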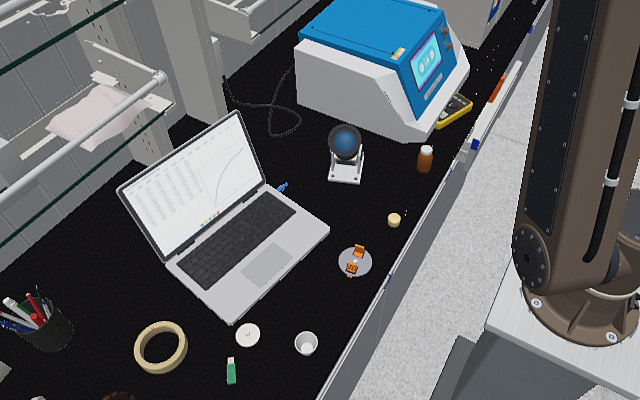

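View pics/b.png

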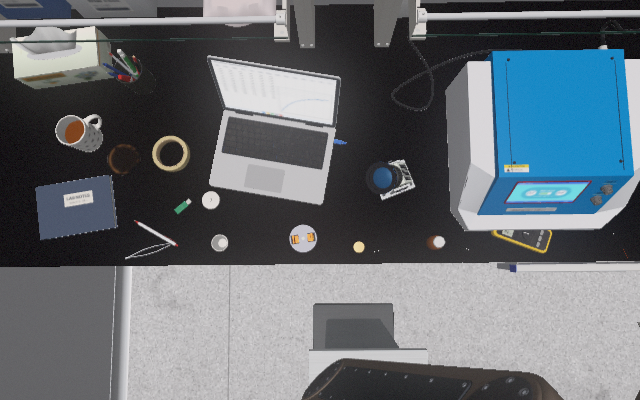

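```bash
python3 - <<'E'
from h import *
a=ctrl.snapshot('scene');b=ctrl.snapshot('top')
def crop(s,c,r=40): 
    u,v=c; f=s['frame'][v-r:v+r,u-r:u+r]; f=(255*(f/255.)**.6).astype(np.uint8)
    return cv2.resize(f,(390,390//1),interpolation=cv2.INTER_CUBIC)[:,:,::-1]
im=np.vstack([np.hstack([crop(a,(347,150)),crop(b,(388,180))])])
cv2.imwrite('pics/c.png',im)
v={}
for n,s,c in(('a',a,(355,261)),('b',b,(303,238))):
    h=cv2.cvtColor(s['frame'],cv2.COLOR_RGB2HSV); m=cv2.inRange(h,(5,150,90),(22,255,255))
    M=np.zeros_like(m); M[c[1]-30:c[1]+30,c[0]-30:c[0]+30]=m[c[1]-30:c[1]+30,c[0]-30:c[0]+30]
    k,l,st,ce=cv2.connectedComponentsWithStats(M); print(n,[(st[i].tolist(),ce[i].round(1).tolist()) for i in range(1,k) if st[i][4]>8])
    # grey flange ellipse
    t=ctrl.trace(s,'cap'); print(t[0]['p'],t[0]['pixels'].sum(),np.argwhere(t[0]['pixels']).mean(0)[::-1])
    t=ctrl.trace(s,'camera'); g=t[0]['pixels'].astype(np.uint8); print(t[0]['p'],cv2.boundingRect(g))
    print(proj(s,[.593,-.029,.147]),proj(s,[.453,.173,.011]), proj(s,[.61,-.08,.062]))
E
```

```text
a [([353, 244, 11, 14, 110], [358.5, 250.5]), ([347, 262, 10, 11, 83], [351.1, 266.9]), ([347, 275, 5, 3, 10], [349.0, 276.1])]
0.72 811 [354.83847102 260.67817509]
0.89 (328, 124, 33, 42)
[343.71860032 141.76516886] [353.36404842 261.87145692] [346.92942594 151.8952414 ]
b [([308, 234, 5, 7, 31], [310.2, 236.7]), ([292, 236, 6, 8, 37], [294.6, 238.8])]
0.93 619 [302.52342488 237.82875606]
0.59 (366, 162, 46, 32)
[381.66925159 177.97529164] [302.75257295 237.60995479] [396.9766257  176.62389478]
```

View pics/c.png

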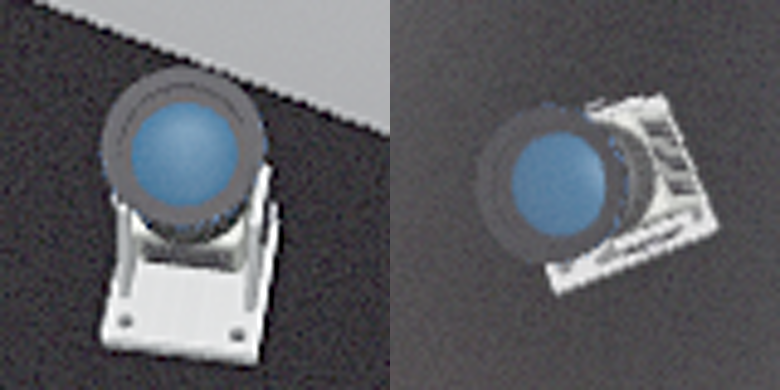

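```bash
python3 - <<'E'
from h import *
import pickle
out=[];S={}
for n,c in(('scene',(346,148)),('top',(388,179))):
    ss=[ctrl.snapshot(n) for _ in range(6)]; S[n]={k:np.array(ss[0][k]) for k in('K','R','t')}
    f=np.mean([s['frame'].astype(float) for s in ss],0); S[n]['f']=f
    u,v=c; g=np.clip((f[v-26:v+26,u-26:u+26]/150),0,1)**.55*255
    out.append(cv2.resize(g.astype(np.uint8),(390,390),interpolation=cv2.INTER_CUBIC)[:,:,::-1]) # 7.5x
pickle.dump(S,open('S.pkl','wb'))
im=np.hstack(out)
for x in range(0,780,50): im[::10,x]=(0,255,255)
for y in range(0,390,50): im[y,::10]=(0,255,255)
cv2.imwrite('pics/d.png',im)
print(ctrl.get_obs()['clock'])
for z in (0,.011): 
  pass
# tabs triangulation
a,b=S['scene'],S['top']
print('tabs',tri([(a,(358.5,250.5)),(b,(310.2,236.7))]),tri([(a,(351.1,266.9)),(b,(294.6,238.8))]))
print('ring',tri([(a,(344.7,139.9)),(b,(380.4,177.7))]))
E
```

```text
2.1
tabs [0.45358401 0.15130467 0.02852811] [0.44879718 0.19389898 0.022829  ]
ring [ 0.59026192 -0.02531607  0.15754483]
```

View pics/d.png

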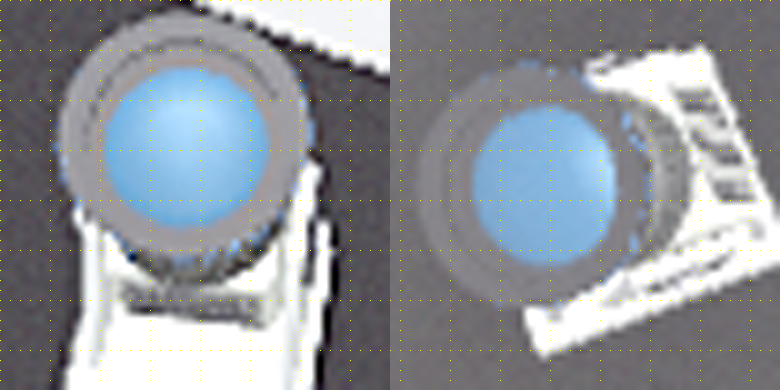

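```bash
cat > fit.py <<'E'
from h import *
import pickle
from scipy.optimize import least_squares
S=pickle.load(open('S.pkl','rb'));a,b=S['scene'],S['top']
up=lambda p,o,dx=0:(np.array(p,float)-[dx,0]+.5)/7.5-.5+o
pa=up([(57,138),(311,122),(185,10),(100,38),(185,258),(215,255),(240,245),(270,232),(295,205)],(320,122))
pb=up([(415,180),(440,110),(530,62),(575,68),(625,110),(645,180),(635,245),(545,307),(500,303)],(362,153),390)
def plane(s,p,z):
    d=np.array(s['R']).T@np.linalg.inv(s['K'])@[*p,1]; c=-np.array(s['R']).T@s['t']; return c+d*(z-c[2])/d[2]
e=[up(p,(362,153),390) for p in [(545,355),(779,268)]]
E_=[plane(b,p,.006) for p in e]; d=E_[0]-E_[1]; az0=np.arctan2(d[1],d[0]); print('base az',np.degrees(az0),np.linalg.norm(d))
th=np.linspace(0,2*np.pi,361)[:-1]
def model(x):
    px,py,az,ti,L=x; n=np.array([np.cos(az)*np.sin(ti),np.sin(az)*np.sin(ti),np.cos(ti)])
    yv=np.array([-np.sin(az),np.cos(az),0]); xv=np.cross(yv,n); c=np.array([px,py,.062])+L*n
    return c,n,xv,yv
def res(x):
    c,n,xv,yv=model(x); r=[]
    ring=c+.039*(np.cos(th)[:,None]*xv+np.sin(th)[:,None]*yv)
    for s,P in((a,pa),(b,pb)):
        q=np.array([proj(s,X) for X in ring]); cc=q.mean(0)
        for p in P:
            ang=np.arctan2(*(q-cc).T[::-1])-np.arctan2(*(p-cc)[::-1]); i=np.argmin(abs((ang+np.pi)%(2*np.pi)-np.pi))
            r.append((np.linalg.norm(p-cc)-np.linalg.norm(q[i]-cc))/.4)
    r+=[(x[0]-.6105)/.003,(x[1]+.0804)/.003,(x[2]-az0)/np.radians(3),(x[4]-.107)/.006,(x[3]-.46)/.06]
    lf=c+(.1-x[4])*n; r+=list((lf-[.593,-.029,.1474])/.003)
    return np.array(r)
f=least_squares(res,[.61,-.08,az0,.5,.107]); x=f.x
cov=np.linalg.inv(f.jac.T@f.jac)
c,n,xv,yv=model(x); print(x,np.degrees(x[2:4]),'sd',np.sqrt(np.diag(cov))); print('c',c,'n',n); print(f.fun.round(1))
np.save('lens.npy',[c,n])
E
python3 fit.py
```

```text
base az 109.83130723192495 0.09236445632576229
[ 0.61328925 -0.07792103  1.95929492  0.53970576  0.11139305] [112.25932984  30.92286242] sd [2.01179528e-03 1.43320821e-06 3.26209900e-02 6.46928644e-03
 1.11400171e-03]
c [ 0.59160561 -0.02494379  0.15755963] n [-0.19465876  0.47558839  0.85785992]
[-1.   2.   1.4  1.4 -0.2  0.6  0.7  2.9  3.4  1.9  1.8  2.   2.6  1.4
 -0.9 -0.3 -1.  -0.4  0.9  0.8  0.8  0.7  1.3  0.3 -0.5  0.1]
```

```bash
cat > go.py <<'E'
import sys
from h import *
def delta(tp,tR):
    p,R,o=pose(); d=R.T@(np.array(tp)-p)*1000; w=Ro.from_matrix(R.T@tR).as_rotvec(degrees=True)
    print('shift',d.round(1),'turn',w.round(1),'| t',round(o['clock'],2),'p',p.round(4),'F',np.round(o['force'],1),'op',round(o['opening'],4),'gf',round(o['gripper_force'],1))
def pickR(yaw=-173.7): return Ro.from_euler('xyz',[180,0,yaw],degrees=True).as_matrix()
if __name__=='__main__':
    delta([float(v) for v in sys.argv[1:4]],pickR(float(sys.argv[4]) if len(sys.argv)>4 else -173.7))
E
python3 -m inch '[0,-36,35,0,0,0,2, 0,-72,70,0,0,0,4, 0,-108,105,0,0,0,6, 0,-144,140,0,0,0,8, 0,-180,175,0,0,0,10]'; python3 go.py 0.46 -0.15 0.40
```

```text
clock: 2.6
tool_pos: [0.3668, -0.3835, 0.4049]
orientation: [-180.0, 0.0, -166.2]
force: [2.2, 0.5, 0.5]
opening: 0.0876
gripper_force: 0.0
shift [-146.1  204.6    4.8] turn [-0.   0.   7.5] | t 2.6 p [ 0.3668 -0.3835  0.4049] F [2.2 0.5 0.5] op 0.0876 gf 0.0
```

```bash
python3 -m inch '[0,-29,40,0,0,0,2, 0,-58,80,0,0,0,4, 0,-87,120,0,0,0,6, 0,-116,160,0,0,0,7, 0,-145,200,0,0,0,7.5]'; python3 go.py 0.452 0.173 0.25
```

```text
clock: 3.1
tool_pos: [0.4596, -0.1544, 0.4052]
orientation: [-180.0, 0.1, -173.7]
force: [1.9, -0.3, -0.3]
opening: 0.0877
gripper_force: 0.0
shift [-28.5 326.2 155.2] turn [-0.   0.1  0. ] | t 3.1 p [ 0.4596 -0.1544  0.4052] F [ 1.9 -0.3 -0.3] op 0.0877 gf 0.0
```

```bash
python3 -m inch '[0,-4,48,5,0,0,0, 0,-8,96,12,0,0,0, 0,-12,144,22,0,0,0, 0,-16,190,37,0,0,0, 0,-20,230,60,0,0,0]'; python3 -m inch '[0,-2,35,35,0,0,0, 0,-5,65,65,0,0,0, 0,-8,96,95,0,0,0,0,-8,96,95,0,0,0]'; python3 - <<'E'
from h import *
import go
go.delta([.452,.173,.2],go.pickR())
s=ctrl.snapshot('scene');b=ctrl.snapshot('top')
p,R,o=pose(); 
for n,q in(('s',s),('t',b)): print(n,proj(q,p+R@[0,0,.178]))
f=s['frame'][200:300,290:410]; g=b['frame'][190:290,250:370]
cv2.imwrite('pics/e.png',cv2.resize(np.hstack([f,g]),(800,334),interpolation=cv2.INTER_CUBIC)[:,:,::-1])
for q in(s,b): print([(r['location'].round(4) if hasattr(r['location'],'round') else r['location'],round(r['p'],2)) for r in ctrl.mark_of(q,'cap_grip')[:2]])
E
```

```text
clock: 3.6
tool_pos: [0.4536, 0.0768, 0.3456]
orientation: [179.9, 0.2, -173.6]
force: [1.2, 0.4, 0.3]
opening: 0.0877
gripper_force: 0.0
clock: 4.0
tool_pos: [0.4502, 0.1729, 0.2464]
orientation: [-179.8, -0.2, -173.5]
force: [-0.7, -0.7, -0.2]
opening: 0.0877
gripper_force: 0.0
shift [-2.   0.  46.4] turn [-0.2 -0.2  0.2] | t 4.0 p [0.4502 0.1729 0.2464] F [-0.7 -0.7 -0.2] op 0.0877 gf 0.0
s [355.82147894 246.69949527]
t [301.99947696 238.05300099]
[([0.4488, 0.1718, 0.0296], 0.6)]
[]
```

View pics/e.png

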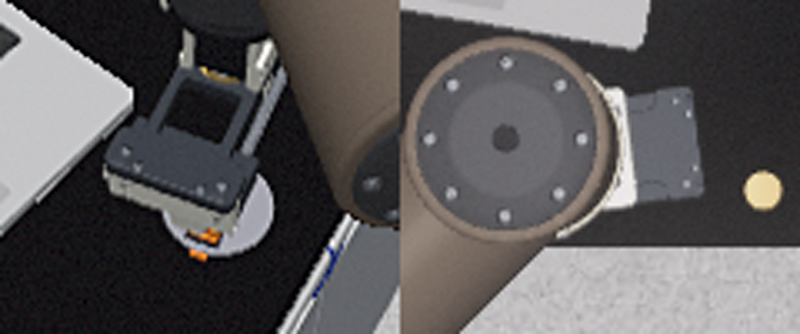

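```bash
python3 -m inch '[0,-1.5,0,20,0,0,0, 0,-1.5,0,36,0,0,0, 0,-1.5,0,44,0,0,0, 0,-1.5,0,50.5,0,0,0,0,-1.5,0,50.5,0,0,0]'; python3 go.py 0.452 0.173 0.195
```

```text
clock: 4.7
tool_pos: [0.4526, 0.1705, 0.1992]
orientation: [-180.0, -0.0, -173.7]
force: [-0.7, 0.3, -0.2]
opening: 0.0876
gripper_force: 0.0
shift [0.3 2.6 4.2] turn [-0. -0.  0.] | t 4.7 p [0.4526 0.1705 0.1992] F [-0.7  0.3 -0.2] op 0.0876 gf 0.0
```

```bash
python3 -m inch '[0,0,0,0,0,0,0,0,0,0,0,0,0,0]';  python3 -m inch '[0,0,0,0,0,0,0]'
```

```text
clock: 4.9
tool_pos: [0.4527, 0.171, 0.1998]
orientation: [180.0, 0.1, -173.6]
force: [1.2, -0.2, 0.1]
opening: 0.0877
gripper_force: 0.0
clock: 5.0
tool_pos: [0.4526, 0.1711, 0.1997]
orientation: [180.0, 0.0, -173.6]
force: [-1.3, 0.6, -0.7]
opening: 0.0876
gripper_force: 0.0
```

```bash
python3 -m inch '[0,0.5,1.5,4.2,0,0,0,0,0.5,1.5,4.2,0,0,0,0,0.5,1.5,4.2,0,0,0]';  python3 -m inch '[1,0,0,0,0,0,0,1,0,0,0,0,0,0,1,0,0,0,0,0,0,1,0,0,0,0,0,0,1,0,0,0,0,0,0]'
```

```text
clock: 5.3
tool_pos: [0.4517, 0.1724, 0.1948]
orientation: [-180.0, -0.0, -173.6]
force: [-0.2, 0.7, 0.4]
opening: 0.0876
gripper_force: 0.0
clock: 5.8
tool_pos: [0.4518, 0.1723, 0.195]
orientation: [-180.0, 0.0, -173.6]
force: [-0.6, -0.7, 2.4]
opening: 0.0531
gripper_force: 2.3
```

```bash
python3 -m inch '[1,0,0,0,0,0,0,1,0,0,0,0,0,0,1,0,0,0,0,0,0,1,0,0,0,0,0,0,1,0,0,0,0,0,0]';  python3 -m inch '[1,0,0,0,0,0,0]'
```

```text
clock: 6.3
tool_pos: [0.4519, 0.1724, 0.1952]
orientation: [180.0, 0.0, -173.6]
force: [-0.9, -0.6, 5.2]
opening: 0.0335
gripper_force: 29.9
clock: 6.4
tool_pos: [0.4519, 0.1724, 0.1952]
orientation: [180.0, 0.0, -173.6]
force: [-0.9, -1.7, 5.0]
opening: 0.0334
gripper_force: 29.9
```

```bash
python3 -m inch '[1,0,0,-12,0,0,0,1,0,0,-30,0,0,0,1,0,0,-60,0,0,0,1,0,0,-95,0,0,0,1,0,0,-130,0,0,0]';  python3 -m inch '[1,0,0,-25,0,0,0,1,0,0,-40,0,0,0,1,0,0,-40,0,0,0]'; cat > fitgo.py <<'E'
import sys,go
from h import *
c,n=np.load('lens.npy')
R0=go.pickR(); k=np.cross([0,0,1],n); k/=np.linalg.norm(k)
Rt=Ro.from_rotvec(k*np.arccos(n[2])).as_matrix()@R0
def main(off,dx=0,dy=0):
    p,R,o=pose(); tp=c+(.184+off/1000)*n
    go.delta(tp,Rt); e=p-c; s=e@n; lat=e-s*n
    print('tool z vs -n deg',np.degrees(np.arccos(-R[:,2]@n)),'axial gap mm',round(1000*s-184,1),'lateral in tool',(R.T@lat*1000).round(1),'F tool',(R.T@o['force']).round(1),'joints',np.round(o['joint_pos'],0), 'target',tp.round(4))
if __name__=='__main__': main(float(sys.argv[1]))
E
python3 fitgo.py 60
```

```text
clock: 6.9
tool_pos: [0.4515, 0.1721, 0.3257]
orientation: [-180.0, -0.1, -173.6]
force: [1.2, 1.1, -0.3]
opening: 0.0333
gripper_force: 29.9
clock: 7.2
tool_pos: [0.4521, 0.1726, 0.3669]
orientation: [179.9, 0.2, -173.6]
force: [0.4, 1.5, -0.8]
opening: 0.033
gripper_force: 29.9
shift [-82.3 -91.3   0.1] turn [29.9 -8.3  0. ] | t 7.2 p [0.4521 0.1726 0.3669] F [ 0.4  1.5 -0.8] op 0.033 gf 29.9
tool z vs -n deg 31.001847853513993 axial gap mm 116.7 lateral in tool [74.5 63.1 48.5] F tool [-0.6  1.5  0.8] joints [  44.    4.  -26.    0.  -60. -128.] target [0.5441 0.0911 0.3669]
```

```bash
python3 -m inch '[1,-16,-18,-4,6,-1.6,0,1,-33,-36,-4,12,-3.3,0,1,-50,-55,-3,18,-5,0,1,-66,-73,-1,24,-6.6,0,1,-82,-91,0,29.9,-8.3,0]';  python3 -m inch '[1,0,0,0,0,0,0,1,0,0,0,0,0,0]'; python3 fitgo.py 60;  python3 - <<'E'
from h import *
s=ctrl.snapshot('scene');b=ctrl.snapshot('top')
f=s['frame'][60:190,270:426]; g=b['frame'][110:240,310:466]
cv2.imwrite('pics/f.png',cv2.resize(np.hstack([f,g]),(800,334),interpolation=cv2.INTER_CUBIC)[:,:,::-1])
E
```

```text
clock: 7.7
tool_pos: [0.5437, 0.0907, 0.3633]
orientation: [-149.7, 7.8, -171.4]
force: [-0.6, -1.1, -0.0]
opening: 0.0332
gripper_force: 29.9
clock: 7.9
tool_pos: [0.543, 0.0906, 0.3632]
orientation: [-149.9, 7.7, -171.5]
force: [-0.7, -0.4, -0.7]
opening: 0.0333
gripper_force: 29.9
shift [-1.6 -1.5 -3.2] turn [-0.1 -0.3  0.2] | t 7.9 p [0.543  0.0906 0.3632] F [-0.7 -0.4 -0.7] op 0.0333 gf 29.9
tool z vs -n deg 0.3746313595331128 axial gap mm 56.8 lateral in tool [1.7 1.4 0. ] F tool [0.9 0.1 0.6] joints [  37.   11.  -35.   35.  -59. -143.] target [0.5441 0.0911 0.3669]
```

View pics/f.png

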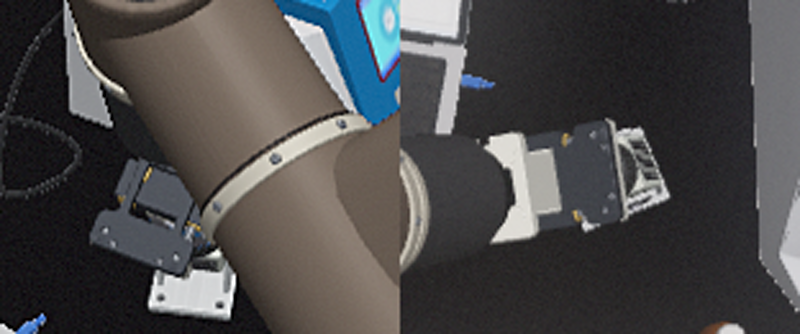

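```bash
python3 -m inch '[1,-1.7,-1.4,10,0,-0.3,0.2,1,-1.7,-1.4,22,0,-0.3,0.2,1,-1.7,-1.4,32,0,-0.3,0.2,1,-1.7,-1.4,38,0,-0.3,0.2,1,-1.7,-1.4,38,0,-0.3,0.2]';  python3 -m inch '[1,0,0,0,0,0,0]'; python3 fitgo.py 18
```

```text
clock: 8.5
tool_pos: [0.5523, 0.0711, 0.3322]
orientation: [-149.9, 8.2, -171.6]
force: [-0.8, -0.7, -0.0]
opening: 0.0328
gripper_force: 29.9
clock: 8.6
tool_pos: [0.5525, 0.0717, 0.3333]
orientation: [-149.9, 8.3, -171.5]
force: [-0.0, -0.4, -1.0]
opening: 0.0331
gripper_force: 29.9
shift [0.7 0.7 2.3] turn [-0.2  0.1 -0.1] | t 8.6 p [0.5525 0.0717 0.3333] F [-0.  -0.4 -1. ] op 0.0331 gf 29.9
tool z vs -n deg 0.2124845255376071 axial gap mm 20.3 lateral in tool [-0.7 -0.7  0. ] F tool [0.3 0.1 1.1] joints [  34.   13.  -38.   39.  -53. -145.] target [0.5523 0.0711 0.3308]
```

```bash
python3 -m inch '[1,0.5,0.5,2,0,0,0,1,0.5,0.5,4,0,0,0,1,0.5,0.5,6,0,0,0,1,0.5,0.5,6,0,0,0]'; python3 fitgo.py 0; for i in 1 2; do python3 -c "print()"; done; python3 -m inch '[1,0,0,1.5,0,0,0,1,0,0,3,0,0,0,1,0,0,3,0,0,0]';python3 fitgo.py 0
```

```text
clock: 9.0
tool_pos: [0.5531, 0.0693, 0.3277]
orientation: [-149.9, 8.3, -171.5]
force: [0.0, 0.6, -1.5]
opening: 0.0331
gripper_force: 29.9
shift [ 0.1  0.1 14.3] turn [-0.2  0.1 -0.1] | t 9.0 p [0.5531 0.0693 0.3277] F [ 0.   0.6 -1.5] op 0.0331 gf 29.9
tool z vs -n deg 0.2105928115439771 axial gap mm 14.3 lateral in tool [-0.1 -0.1  0. ] F tool [0.1 1.3 1. ] joints [  34.   13.  -39.   40.  -53. -146.] target [0.5558 0.0626 0.3154]


clock: 9.3
tool_pos: [0.5537, 0.0678, 0.3251]
orientation: [-149.9, 8.3, -171.5]
force: [-0.6, 0.5, -0.6]
opening: 0.0335
gripper_force: 29.9
shift [ 0.1  0.1 11.2] turn [-0.2  0.1 -0.1] | t 9.3 p [0.5537 0.0678 0.3251] F [-0.6  0.5 -0.6] op 0.0335 gf 29.9
tool z vs -n deg 0.20643216558202146 axial gap mm 11.2 lateral in tool [-0.1 -0.1  0. ] F tool [0.6 0.7 0.2] joints [  33.   13.  -39.   40.  -52. -146.] target [0.5558 0.0626 0.3154]
```

```bash
python3 -m inch '[1,0,0,1.5,0,0,0,1,0,0,1.5,0,0,0]';python3 fitgo.py 0|tail -1; python3 -m inch '[1,0,0,1.5,0,0,0,1,0,0,1.5,0,0,0]'|grep -i force;python3 fitgo.py 0|tail -1
```

```text
clock: 9.5
tool_pos: [0.554, 0.0671, 0.3239]
orientation: [-149.9, 8.3, -171.5]
force: [-0.1, 0.5, -1.0]
opening: 0.0334
gripper_force: 29.9
tool z vs -n deg 0.20808225122136492 axial gap mm 9.8 lateral in tool [-0.1 -0.1  0. ] F tool [0.2 0.9 0.6] joints [  33.   13.  -39.   40.  -52. -146.] target [0.5558 0.0626 0.3154]
force: [-0.5, -0.2, -1.3]
gripper_force: 29.9
tool z vs -n deg 0.20896014647854255 axial gap mm 8.3 lateral in tool [-0.1 -0.1  0. ] F tool [0.7 0.4 1.1] joints [  33.   13.  -39.   40.  -52. -146.] target [0.5558 0.0626 0.3154]
```

```bash
python3 -m inch '[1,0,0,1.5,0,0,0,1,0,0,1.5,0,0,0]'|grep -i force;python3 fitgo.py 0|tail -1
```

```text
force: [-0.2, 0.9, -1.8]
gripper_force: 29.9
tool z vs -n deg 0.20777414241573297 axial gap mm 6.8 lateral in tool [-0.1 -0.1  0. ] F tool [0.3 1.7 1. ] joints [  33.   13.  -39.   40.  -52. -146.] target [0.5558 0.0626 0.3154]
```

```bash
python3 -m inch '[1,0,0,1.5,0,0,0,1,0,0,1.5,0,0,0]'|grep -E '^force';python3 fitgo.py 0|tail -1|cut -c1-130;python3 -m inch '[1,0,0,1.5,0,0,0,1,0,0,1.5,0,0,0]'|grep -E '^force';python3 fitgo.py 0|tail -1|cut -c1-130
```

```text
force: [-0.1, -0.4, -0.8]
tool z vs -n deg 0.20783167275945366 axial gap mm 5.2 lateral in tool [-0.1 -0.1  0. ] F tool [0.3 0.  0.8] joints [  33.   13.  -
force: [0.7, -0.8, -0.1]
tool z vs -n deg 0.20864286406654936 axial gap mm 3.8 lateral in tool [-0.1 -0.1  0. ] F tool [-0.6 -0.7  0.6] joints [  33.   13.
```

```bash
python3 -m inch '[1,0,0,1.2,0,0,0,1,0,0,1.2,0,0,0]'|grep -E '^force';python3 fitgo.py 0|tail -1|cut -c1-130
```

```text
force: [-0.1, -0.3, -1.1]
tool z vs -n deg 0.20982137232700823 axial gap mm 2.6 lateral in tool [-0.1 -0.1  0. ] F tool [0.3 0.3 1.1] joints [  33.   14.  -
```

```bash
python3 -m inch '[1,0,0,1,0,0,0,1,0,0,1,0,0,0]'|grep -E '^force';python3 fitgo.py 0|tail -1|cut -c1-130
```

```text
force: [-0.3, 0.3, -1.1]
tool z vs -n deg 0.21030367778203424 axial gap mm 1.6 lateral in tool [-0.1 -0.1  0. ] F tool [0.4 0.8 0.8] joints [  33.   14.  -
```

```bash
for k in 1; do python3 -m inch '[1,0,0,1,0,0,0,1,0,0,1,0,0,0]'|grep -E '^force'; done;python3 fitgo.py 0|tail -1|cut -c1-130
```

```text
force: [-0.0, -0.1, -0.7]
tool z vs -n deg 0.2090275898246658 axial gap mm 0.6 lateral in tool [-0.1 -0.1  0. ] F tool [0.1 0.3 0.6] joints [  33.   14.  -4
```

```bash
python3 -m inch '[1,0,0,1,0,0,0,1,0,0,1,0,0,0]'|grep -E '^force';python3 fitgo.py 0|tail -1|cut -c1-130
```

```text
force: [-3.4, 3.0, 4.0]
tool z vs -n deg 0.23708762352621468 axial gap mm 0.1 lateral in tool [-0.3 -0.2  0. ] F tool [ 2.4  0.8 -5.5] joints [  33.   14.
```

```bash
python3 -m inch '[1,0,0,1,0,0,0,1,0,0,1,0,0,0]'|grep -E '^force';python3 fitgo.py 0|tail -1|cut -c1-130
```

```text
force: [-8.6, 6.7, 9.8]
tool z vs -n deg 0.2746846882850474 axial gap mm -0.2 lateral in tool [-0.3 -0.2  0. ] F tool [  6.    1.4 -13.2] joints [  32.
```

```bash
python3 -m inch '[1,0,0,0.8,0,0,0,1,0,0,0.8,0,0,0]'|grep -E '^force';python3 fitgo.py 0|tail -1|cut -c1-130; python3 -c "
from h import *
p,R,o=pose(); f=R.T@o['force']; m=R.T@o['moment']; print('f',f,'m tool',m,'m at cap origin',m-np.cross([0,0,.184],f))"
```

```text
force: [-12.6, 10.5, 14.2]
tool z vs -n deg 0.31441158862847574 axial gap mm -0.4 lateral in tool [-0.3 -0.2  0. ] F tool [  8.7   2.8 -19.7] joints [  32.  
f [  8.6877238    2.79601556 -19.66549715] m tool [-2.43304347  4.24234845 -0.09666134] m at cap origin [-1.9185766   2.64380727 -0.09666134]
```

```bash
cat > m.py <<'E'
from h import *
p,R,o=pose(); f=R.T@o['force']; m=R.T@o['moment']; print('f',f.round(2),'m',m.round(2),'tcp',p.round(4),o['opening'])
E
python3 -m inch '[1,0,0,-3,0,0,0,1,0,0,-3,0,0,0,1,0,0,-3,0,0,0]'|grep -E '^force';python3 fitgo.py 0|tail -1|cut -c1-130; python3 m.py; python3 -m inch '[1,0,0,1,0,0,0,1,0,0,1,0,0,0]'|grep -E '^force';python3 m.py; python3 -m inch '[1,0,0,1,0,0,0,1,0,0,1,0,0,0]'|grep -E '^force';python3 m.py
```

```text
force: [0.8, 0.5, -1.0]
tool z vs -n deg 0.203312483742928 axial gap mm 0.7 lateral in tool [-0.1 -0.1  0. ] F tool [-0.7  0.9  0.8] joints [  33.   14.  
f [-0.74  0.91  0.81] m [-1.82  0.53 -0.02] tcp [0.5558 0.0629 0.3161] 0.03302482475763636
force: [-1.3, 0.4, 1.6]
f [ 0.97 -0.36 -1.86] m [-1.92  1.03  0.04] tcp [0.556  0.0624 0.3153] 0.033053927180352535
force: [-9.7, 7.0, 9.7]
f [  7.09   1.81 -13.59] m [-2.46  3.08  0.01] tcp [0.5561 0.0624 0.3153] 0.03355385820993227
```

```bash
python3 -m inch '[1,0,0,-1.5,0,0,0,1,-3.2,0,-1.5,0,1,0,1,-3.2,0,-1.5,0,1,0]'|grep -E '^force'; python3 m.py; python3 -m inch '[1,0,0,1,0,0,0,1,0,0,1,0,0,0]'|grep -E '^force';python3 m.py; python3 fitgo.py 0|tail -1|cut -c1-130;python3 -m inch '[1,0,0,1,0,0,0,1,0,0,1,0,0,0]'|grep -E '^force';python3 m.py;python3 fitgo.py 0|tail -1|cut -c1-130
```

```text
force: [0.0, 0.9, -0.9]
f [-0.03  1.19  0.38] m [-1.84  0.45  0.04] tcp [0.5596 0.0633 0.3162] 0.033111547853142624
force: [-4.8, 3.4, 5.0]
f [ 3.6   0.74 -6.79] m [-2.18  1.49  0.01] tcp [0.5594 0.063  0.3158] 0.033441776198256445
tool z vs -n deg 0.8167356258347829 axial gap mm -0.2 lateral in tool [-3.6 -0.  -0.1] F tool [ 3.6  0.7 -6.8] joints [  33.   14.
force: [-12.0, 8.8, 11.2]
f [  9.05   2.72 -16.04] m [-2.6   3.23  0.  ] tcp [0.5594 0.0629 0.3156] 0.033220965635599876
tool z vs -n deg 0.7637786598275568 axial gap mm -0.4 lateral in tool [-3.6 -0.  -0. ] F tool [  9.1   2.7 -16. ] joints [  33.
```

```bash
python3 -m inch '[1,0.8,0,0.4,0,-0.3,0,1,0.8,0,0.4,0,-0.3,0]'|grep -E '^force';python3 m.py;python3 fitgo.py 0|tail -1|cut -c1-130;python3 -m inch '[0.42,0,0,0,0,0,0,0.42,0,0,0,0,0,0,0.42,0,0,0,0,0,0,0.42,0,0,0,0,0,0,0.42,0,0,0,0,0,0]';python3 m.py;python3 fitgo.py 0|tail -1|cut -c1-130
```

```text
force: [-14.4, 11.5, 14.6]
f [ 10.5    3.55 -20.68] m [-2.89  4.2   0.04] tcp [0.5584 0.0627 0.3155] 0.03324899972105336
tool z vs -n deg 0.4420657375326567 axial gap mm -0.4 lateral in tool [-2.6 -0.1 -0. ] F tool [ 10.5   3.5 -20.7] joints [  33.   
clock: 13.6
tool_pos: [0.5588, 0.0619, 0.314]
orientation: [-150.0, 7.7, -171.9]
force: [0.7, 1.1, 0.1]
opening: 0.0505
gripper_force: 0.6
f [-0.88  0.9  -0.44] m [-2.1   0.19  0.03] tcp [0.5588 0.0619 0.314 ] 0.0504943806466859
tool z vs -n deg 0.5703436385120965 axial gap mm -2.1 lateral in tool [-2.7 -0.1 -0. ] F tool [-0.9  0.9 -0.4] joints [  32.   14.
```

```bash
for i in 1; do python3 -m inch '[0.42,0,0,0.7,0,0,0,0.42,0,0,0.7,0,0,0]'|grep force;python3 m.py;python3 fitgo.py 0|tail -1|cut -c1-130; done; python3 -m inch '[0.42,0,0,0.7,0,0,0,0.42,0,0,0.7,0,0,0]'|grep force;python3 m.py;python3 fitgo.py 0|tail -1|cut -c1-130
```

```text
force: [0.1, 1.2, -1.2]
gripper_force: 1.0
f [-0.07  1.58  0.46] m [-2.19  0.15  0.03] tcp [0.5589 0.0615 0.3134] 0.050966388756713485
tool z vs -n deg 0.5813694169364642 axial gap mm -2.8 lateral in tool [-2.6 -0.1 -0. ] F tool [-0.1  1.6  0.5] joints [  32.   14.
force: [-4.7, 5.0, 5.1]
gripper_force: 4.7
f [ 3.25  2.04 -7.61] m [-2.47  1.55  0.04] tcp [0.5589 0.0615 0.3134] 0.0507955821077695
tool z vs -n deg 0.5437810337255076 axial gap mm -2.9 lateral in tool [-2.6 -0.1 -0. ] F tool [ 3.2  2.  -7.6] joints [  32.   14.
```

```bash
python3 -m inch '[0.42,0,0,1,0,0,0,0.42,0,0,1,0,0,0]'|grep force; python3 -m inch '[0.42,0,0,-3.5,0,0,0,0.42,0,0,-3.5,0,0,0,0,0,0,-3.5,0,0,0,0,0,0,-3.5,0,0,0,0,0,0,-3.5,0,0,0]'; python3 m.py
```

```text
force: [-12.3, 10.7, 12.8]
gripper_force: 10.6
clock: 14.7
tool_pos: [0.5584, 0.0621, 0.3149]
orientation: [-149.9, 7.6, -171.9]
force: [-0.2, -0.9, 0.1]
opening: 0.0695
gripper_force: 0.0
f [ 0.35 -0.79  0.3 ] m [-1.65  0.44 -0.01] tcp [0.5584 0.0621 0.3149] 0.06953820143933023
```

```bash
python3 -m inch '[0,0,0,0,0,0,0,0,0,0,-5,0,0,0,0,0,0,-15,0,0,0,0,0,0,-40,0,0,0,0,0,0,-80,0,0,0]';python3 -m inch '[0,0,0,-40,0,0,0,0,0,0,-80,0,0,0,0,0,0,-110,0,0,0,0,0,0,-110,0,0,0]'|head -3; python3 - <<'E'
from h import *
s=ctrl.snapshot('scene');b=ctrl.snapshot('top')
f=s['frame'][60:190,270:426]; g=b['frame'][110:240,310:466]
cv2.imwrite('pics/g.png',cv2.resize(np.hstack([f,g]),(800,334),interpolation=cv2.INTER_CUBIC)[:,:,::-1])
E
```

```text
clock: 15.2
tool_pos: [0.5429, 0.1006, 0.3835]
orientation: [-149.9, 7.5, -171.9]
force: [1.2, 0.4, -0.1]
opening: 0.0875
gripper_force: 0.0
clock: 15.6
tool_pos: [0.5231, 0.1557, 0.4829]
orientation: [-150.2, 8.0, -171.7]
```

View pics/g.png

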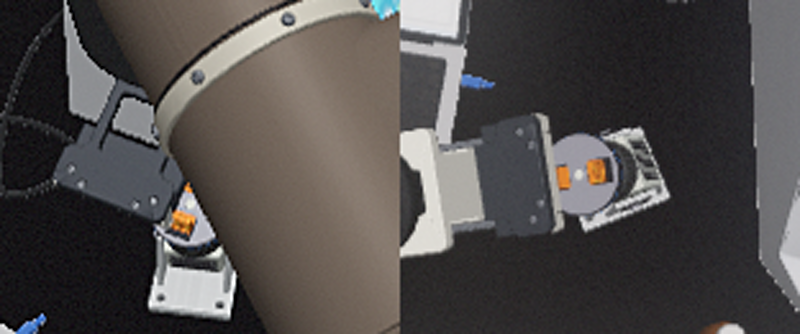

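```bash
python3 go.py 0.42 0.36 0.48
```

```text
shift [  71.6  183.9 -118.5] turn [-29.8   8.1  -0.2] | t 15.7 p [0.5228 0.1541 0.4789] F [ 0.3 -1.1 -0.3] op 0.0878 gf 0.0
```

```bash
python3 -m inch '[0,14,36,-24,-5,1,0,0,28,72,-48,-10,2,0,0,42,108,-70,-15,4,0,0,56,144,-94,-20,5,0,0,72,182,-118,-25,6,0]'|head -3; python3 - <<'E'
from h import *
s=ctrl.snapshot('scene');b=ctrl.snapshot('top')
f=s['frame'][105:185,300:396]; g=b['frame'][140:220,336:432]
cv2.imwrite('pics/i.png',cv2.resize(np.hstack([f,g]),(800,334),interpolation=cv2.INTER_CUBIC)[:,:,::-1])
v=[]
for n,q,c in(('a',s,(345,135)),('b',b,(380,175))):
    h=cv2.cvtColor(q['frame'],cv2.COLOR_RGB2HSV); m=cv2.inRange(h,(5,150,90),(22,255,255))
    M=np.zeros_like(m); M[c[1]-30:c[1]+30,c[0]-30:c[0]+30]=m[c[1]-30:c[1]+30,c[0]-30:c[0]+30]
    k,l,st,ce=cv2.connectedComponentsWithStats(M); print(n,[(st[i].tolist(),ce[i].round(1).tolist()) for i in range(1,k) if st[i][4]>8])
    for th in('cap','cap_grip','cap_catch'): print(th,[(np.round(r['location'],4),round(r['p'],2)) for r in ctrl.mark_of(q,th)[:1]])
c,n=np.load('lens.npy');print('expect',c,c+.016*n)
E
```

```text
clock: 16.2
tool_pos: [0.4196, 0.3587, 0.4787]
orientation: [-175.3, 1.9, -173.7]
a []
cap []
cap_grip []
cap_catch []
b [([383, 172, 8, 10, 61], [386.2, 176.3]), ([366, 175, 10, 9, 79], [370.8, 179.0])]
cap [(array([ 0.594 , -0.0229,  0.1561]), 0.93)]
cap_grip [(array([ 0.5866, -0.0214,  0.1721]), 0.89)]
cap_catch [(array([ 0.595 , -0.0255,  0.1497]), 0.63)]
expect [ 0.59160561 -0.02494379  0.15755963] [ 0.58849107 -0.01733438  0.17128539]
```

View pics/i.png

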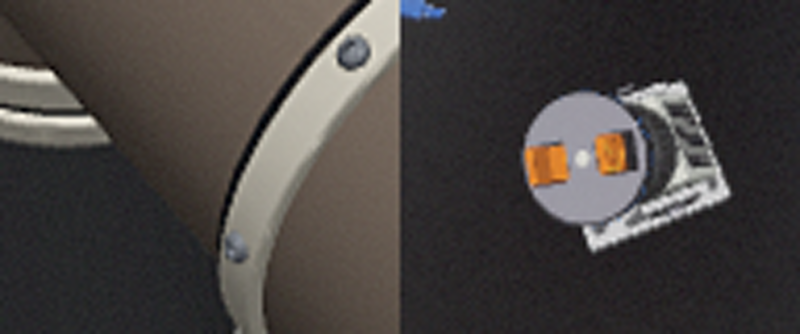

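```bash
python3 - <<'E'
from h import *
c,n=np.load('lens.npy')
R=Ro.from_euler('xyz',[-149.9,7.6,-171.9],degrees=True).as_matrix(); y=R[:,1]; x=R[:,0]
b=ctrl.snapshot('top'); h=cv2.cvtColor(b['frame'],cv2.COLOR_RGB2HSV); m=cv2.inRange(h,(5,150,60),(22,255,255))
M=np.zeros_like(m); M[150:210,350:410]=m[150:210,350:410]
k,l,st,ce=cv2.connectedComponentsWithStats(M); print([(st[i].tolist(),ce[i].round(2).tolist()) for i in range(1,k) if st[i][4]>8])
for d in(0,3,7,10):
  out=[]
  for sg in(1,-1):
    V=[]
    for r in(27-d,22-d):
      for z in(3,29):
        for w in(-11,11): V.append(proj(b,c+n*z/1e3+sg*y*r/1e3+x*w/1e3))
    H=cv2.convexHull(np.array(V,np.float32)); I=np.zeros((800,1280),np.uint8); I=np.zeros((4000,6400),np.uint8); cv2.fillConvexPoly(I,(H*10).astype(int),1)
    mm=cv2.moments(I,True); out.append((round(mm['m10']/mm['m00']/10,2),round(mm['m01']/mm['m00']/10,2),np.array(cv2.boundingRect(I))/10))
  print(d,out)
for q in (b,):
  t=ctrl.trace(q,'cap')[0]; e=cv2.fitEllipse(max(cv2.findContours(t['pixels'].astype(np.uint8),0,1)[0],key=len)); print(e)
th=np.linspace(0,6.28,60); print(cv2.fitEllipse(np.array([proj(b,c+.003*n+.038*(np.cos(a)*x+np.sin(a)*y)) for a in th],np.float32)))
E
```

```text
[([383, 172, 7, 10, 60], [386.13, 176.3]), ([366, 175, 10, 9, 79], [370.76, 178.97])]
0 [(368.57, 179.67, array([364.8, 174.7,   7.6,  10.1])), (387.54, 176.67, array([383.9, 171.6,   7.4,  10.3]))]
3 [(369.72, 179.52, array([366. , 174.5,   7.6,  10.2])), (386.36, 176.85, array([382.7, 171.8,   7.4,  10.3]))]
7 [(371.24, 179.26, array([367.5, 174.3,   7.6,  10.1])), (384.79, 177.11, array([381.1, 172.1,   7.5,  10.2]))]
10 [(372.36, 179.1, array([368.6, 174.1,   7.6,  10.2])), (383.59, 177.31, array([379.9, 172.3,   7.5,  10.2]))]
((380.0217590332031, 177.29986572265625), (28.196922302246094, 30.602060317993164), 177.7011260986328)
((380.33709716796875, 177.86849975585938), (29.562705993652344, 31.630613327026367), 175.2444610595703)
```

```bash
python3 go.py 0.45 0.0 0.48
```

```text
shift [  10.1 -356.6   29.5] turn [-4.9  2.  -0.1] | t 16.7 p [0.4209 0.3568 0.4792] F [ 0.2 -1.   0.3] op 0.0873 gf 0.0
```

```bash
python3 -m inch '[0,1,-48,4,-1,0,0,0,3,-96,8,-2,1,0,0,4,-144,12,-3,1,0,0,6,-192,16,-4,2,0,0,7,-240,20,-4.9,2,0]'|head -3;python3 -m inch '[0,1,-48,0,0,0,0,0,2,-96,0,0,0,0,0,4,-144,0,0,0,0,0,6,-192,0,0,0,0,0,8,-240,0,0,0,0]'|head -3;python3 go.py 0.38 -0.38 0.45
```

```text
clock: 17.2
tool_pos: [0.4397, 0.1152, 0.4799]
orientation: [179.9, 0.0, -173.7]
clock: 17.7
tool_pos: [0.4576, -0.1244, 0.4799]
orientation: [180.0, 0.1, -173.8]
shift [ 104.9 -245.7   29.7] turn [ 0.   0.1 -0.1] | t 17.7 p [ 0.4576 -0.1244  0.4799] F [2.5 0.8 0.3] op 0.0874 gf 0.0
```

```bash
python3 -m inch '[0,20,-45,0,0,0,0,0,40,-90,0,0,0,0,0,60,-135,0,0,0,0,0,80,-180,0,0,0,0,0,98,-220,0,0,0,0]'|head -3; python3 - <<'E'
from h import *
S={n:ctrl.snapshot(n) for n in('scene','top')}
s,b=S['scene'],S['top']
f=s['frame'][105:185,300:396]; g=b['frame'][140:220,336:432]
cv2.imwrite('pics/j.png',cv2.resize(np.hstack([f,g]),(800,334),interpolation=cv2.INTER_CUBIC)[:,:,::-1])
c,n=np.load('lens.npy')
R=Ro.from_euler('xyz',[-149.9,7.6,-171.9],degrees=True).as_matrix(); y=R[:,1]; x=R[:,0]
for q,(u,v) in((s,(345,138)),(b,(380,178))):
  h=cv2.cvtColor(q['frame'],cv2.COLOR_RGB2HSV); m=cv2.inRange(h,(5,150,60),(22,255,255))
  M=np.zeros_like(m); M[v-30:v+30,u-30:u+30]=m[v-30:v+30,u-30:u+30]
  k,l,st,ce=cv2.connectedComponentsWithStats(M); print([(st[i].tolist(),ce[i].round(2).tolist()) for i in range(1,k) if st[i][4]>8])
  for d in(0,3,7,10):
    print(d,[proj(q,c+n*.029+sg*y*(.0245-d/1e3)).round(1).tolist() for sg in(1,-1)])
for th in('crucible','bottle','brass_puck','cap'): print(th,[(np.round(r['location'],4),round(r['p'],2)) for q in(s,b) for r in ctrl.mark_of(q,th)[:1]])
E
```

```text
clock: 18.2
tool_pos: [0.3832, -0.3537, 0.4795]
orientation: [180.0, 0.0, -173.8]
[([342, 126, 10, 11, 81], [346.67, 130.75]), ([336, 143, 10, 8, 63], [340.37, 146.21])]
0 [[338.8, 145.9], [347.0, 126.3]]
3 [[339.3, 144.7], [346.5, 127.5]]
7 [[340.0, 143.1], [345.9, 129.1]]
10 [[340.5, 141.9], [345.4, 130.3]]
[([383, 172, 7, 10, 60], [386.13, 176.3]), ([366, 175, 10, 9, 80], [370.72, 178.92])]
0 [[366.5, 180.1], [385.7, 177.0]]
3 [[367.6, 179.9], [384.5, 177.2]]
7 [[369.2, 179.6], [382.9, 177.5]]
10 [[370.3, 179.5], [381.7, 177.7]]
crucible [(array([ 0.4414,  0.3958, -0.0006]), 0.72), (array([ 4.415e-01,  3.926e-01, -2.000e-04]), 0.66)]
bottle [(array([ 0.4374, -0.1788, -0.004 ]), 0.55), (array([ 0.4321, -0.1801, -0.0038]), 0.52)]
brass_puck [(array([0.4286, 0.0267, 0.002 ]), 0.44), (array([ 0.4263,  0.0202, -0.0012]), 0.57)]
cap [(array([ 0.5968, -0.0293,  0.1538]), 0.88), (array([ 0.59  , -0.0207,  0.1583]), 0.78)]
```

View pics/j.png

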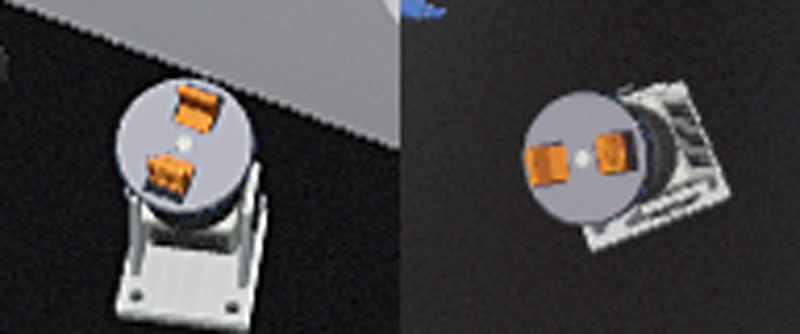

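```bash
python3 - <<'E'
from h import *
import pickle
S=pickle.load(open('S.pkl','rb'))
c,n=np.load('lens.npy')
R=Ro.from_euler('xyz',[-149.9,7.6,-171.9],degrees=True).as_matrix(); y=R[:,1]; x=R[:,0]
for q in(S['scene'],S['top']):
 for d in(0,3,5,7,10):
  o=[]
  for sg in(1,-1):
    V=[proj(q,c+n*z/1e3+sg*y*r/1e3+x*w/1e3) for r in(27-d,22-d) for z in(3,29) for w in(-11,11)]
    I=np.zeros((4000,6400),np.uint8); cv2.fillConvexPoly(I,(cv2.convexHull(np.array(V,np.float32))*10).astype(int),1)
    mm=cv2.moments(I,True); o+=[(np.array([mm['m10'],mm['m01']])/mm['m00']/10),np.array(cv2.boundingRect(I))/10]
  print(d,'cent',o[0].round(1),o[2].round(1),'sep',np.linalg.norm(o[0]-o[2]).round(2),'bb',o[1],o[3])
E
```

```text
0 cent [339.  147.3] [347.2 127.9] sep 21.04 bb [333.8 143.1  10.4   8.5] [342.1 123.6  10.2   8.8]
3 cent [339.5 146.1] [346.7 129.1] sep 18.42 bb [334.3 141.9  10.4   8.5] [341.6 124.8  10.2   8.8]
5 cent [339.9 145.3] [346.4 129.9] sep 16.72 bb [334.7 141.1  10.4   8.6] [341.2 125.6  10.3   8.8]
7 cent [340.2 144.5] [346.  130.7] sep 14.99 bb [335.  140.3  10.4   8.6] [340.9 126.4  10.3   8.8]
10 cent [340.7 143.3] [345.5 131.9] sep 12.43 bb [335.5 139.1  10.4   8.6] [340.4 127.6  10.3   8.7]
0 cent [368.6 179.7] [387.5 176.7] sep 19.21 bb [364.8 174.7   7.6  10.1] [383.9 171.6   7.4  10.3]
3 cent [369.7 179.5] [386.4 176.9] sep 16.86 bb [366.  174.5   7.6  10.2] [382.7 171.8   7.4  10.3]
5 cent [370.5 179.4] [385.6 177. ] sep 15.29 bb [366.7 174.4   7.6  10.1] [381.9 171.9   7.4  10.3]
7 cent [371.2 179.3] [384.8 177.1] sep 13.72 bb [367.5 174.3   7.6  10.1] [381.1 172.1   7.5  10.2]
10 cent [372.4 179.1] [383.6 177.3] sep 11.37 bb [368.6 174.1   7.6  10.2] [379.9 172.3   7.5  10.2]
```

```bash
python3 - <<'E'
from h import *
import pickle
from scipy.ndimage import map_coordinates
S=pickle.load(open('S.pkl','rb'))
c,n=np.load('lens.npy')
R=Ro.from_euler('xyz',[-149.9,7.6,-171.9],degrees=True).as_matrix(); y=R[:,1]; x=R[:,0]
R0=Ro.from_euler('xyz',[180,0,-173.7],degrees=True).as_matrix()
def edges(q,f,c,n,x,y):
    res=[]
    F=f[:,:,0]-f[:,:,2]
    for sg in(1,-1):
        # profile along projected tab line at top outer edge (z=29) averaged over width
        rs=np.arange(8,36,.1); P=np.zeros(len(rs))
        for w in np.linspace(-7,7,8):
            uv=np.array([proj(q,c+n*.024+sg*y*r/1e3+x*w/1e3) for r in rs]); P+=map_coordinates(F,[uv[:,1],uv[:,0]],order=1)/8
        h=P.max()/2; i=np.where(P>h)[0]; res.append((round(rs[i[0]],1),round(rs[i[-1]],1),round(P.max())))
    return res
new={}
for nm in('scene','top'):
    ss=[ctrl.snapshot(nm) for _ in range(6)]; new[nm]=np.mean([s['frame'].astype(float) for s in ss],0)
    print(nm,'free',edges(S[nm],S[nm]['f'],np.array([.4517,.1726,.011]),np.array([0,0,1.]),R0[:,0],R0[:,1]))
    print(nm,'now',edges(S[nm],new[nm],c,n,x,y))
E
```

```text
scene free [(np.float64(17.5), np.float64(35.9), 181), (np.float64(8.0), np.float64(32.8), 193)]
scene now [(np.float64(13.8), np.float64(29.9), 170), (np.float64(8.0), np.float64(26.2), 178)]
top free [(np.float64(11.3), np.float64(28.1), 143), (np.float64(13.0), np.float64(28.9), 148)]
top now [(np.float64(8.0), np.float64(27.5), 175), (np.float64(15.8), np.float64(32.1), 172)]
```

```bash
python3 - <<'E'
from h import *
import pickle
from scipy.ndimage import map_coordinates
S=pickle.load(open('S.pkl','rb'))
c,n=np.load('lens.npy')
R=Ro.from_euler('xyz',[-149.9,7.6,-171.9],degrees=True).as_matrix(); R0=Ro.from_euler('xyz',[180,0,-173.7],degrees=True).as_matrix()
def outer(q,F,c,n,x,y):
    res=[]
    for sg in(1,-1):
        rs=np.arange(8,38,.1); P=np.zeros(len(rs))
        for w in np.linspace(-7,7,8):
            uv=np.array([proj(q,c+n*.024+sg*y*r/1e3+x*w/1e3) for r in rs]); P+=map_coordinates(F,[uv[:,1],uv[:,0]],order=1)/8
        res.append(round(rs[np.where(P>P.max()/2)[0][-1]],1))
    return res
def syn(q,c,n,x,y,d):
    I=np.zeros((4000,6400),np.float32)
    for sg in(1,-1):
        V=[proj(q,c+n*z/1e3+sg*y*r/1e3+x*w/1e3) for r in(27-d,22-d) for z in(3,29) for w in(-11,11)]
        cv2.fillConvexPoly(I,cv2.convexHull(((np.array(V)+.5)*10).astype(np.int32)),1)
    return cv2.resize(I,(640,400),interpolation=cv2.INTER_AREA).astype(float)
for nm in('scene','top'):
    s=S[nm]; f=np.mean([ctrl.snapshot(nm)['frame'].astype(float) for _ in range(3)],0)
    a=(np.array([.4517,.1726,.011]),np.array([0,0,1.]),R0[:,0],R0[:,1]); e=(c,n,R[:,0],R[:,1])
    o=outer(s,s['f'][:,:,0]-s['f'][:,:,2],*a); m=outer(s,syn(s,*a,0),*a); print(nm,'free obs',o,sum(o),'model d0',m,sum(m))
    o=outer(s,f[:,:,0]-f[:,:,2],*e); print(' now obs',o,sum(o),{d:outer(s,syn(s,*e,d),*e) for d in(0,3,5,7)})
print(ctrl.get_obs()['clock'])
E
```

```text
scene free obs [np.float64(37.9), np.float64(32.8)] 70.69999999999999 model d0 [np.float64(37.9), np.float64(30.2)] 68.1
 now obs [np.float64(29.9), np.float64(26.2)] 56.099999999999994 {0: [np.float64(31.9), np.float64(28.5)], 3: [np.float64(28.9), np.float64(25.5)], 5: [np.float64(26.9), np.float64(23.5)], 7: [np.float64(24.9), np.float64(21.4)]}
top free obs [np.float64(28.1), np.float64(28.9)] 57.0 model d0 [np.float64(27.5), np.float64(27.9)] 55.4
 now obs [np.float64(27.5), np.float64(32.1)] 59.6 {0: [np.float64(29.3), np.float64(34.9)], 3: [np.float64(26.3), np.float64(32.0)], 5: [np.float64(24.3), np.float64(30.0)], 7: [np.float64(22.2), np.float64(28.1)]}
19.6
```

```bash
python3 -c "
from plant import ctrl
print(ctrl.close_job())"
```

```text
the job is handed in; nothing more can be done
None
```

I handed the job in at about 19.6 s: the lens cap sits on the rim and the last pictures put both tabs about 3 mm in, so sprung out behind the lip; the seating press peaked at about 24 N, and the bystanders read where they started.

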